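# Zero the step counter and load clutch plungers in build order

### The arm

A 7-joint arm with a two-finger parallel gripper is mounted at the origin on the work surface. World frame = base frame: x ahead of the robot, y to its left, z up, the work surface at z = 0. Lengths are in m, angles in rad, forces in N, time in s.
With the tool pointing down it reaches from about 0.4 to 0.85 m from the base axis. Payload 6.9 kg.
Tool frame: the origin (TCP) lies midway between the tips of the shut fingers; the grasp point (between the pads) lies 19 mm behind it; z points along the fingers, y is the line along which they close (so a half turn about z gives the same grasp; the last joint's range is limited). The gripper opens to 85 mm and grips with 20 to 120 N. Pads are 22 mm wide; open, the fingers measure 114 mm over their backs; the gripper's body (76 mm by 85 mm) begins 54 mm behind the grasp point. The pads swing forward as they close: fully open they stand 13 mm farther back than shut.
Start: joints at [1.456, 0.507, -0.238, 1.5, 0.126, 1.149, -0.155], TCP at [0.137, -0.61, 0.231] pointing down, gripper open.
Joint ranges: [-3.08, 3.08], [-0.24, 2.05], [-1.43, 1.35], [0, 2.5], [-1.52, 4.66], [0.17, 1.96], [-2.89, 2.89]. Speed limits (rad/s): [2.39, 2.39, 3.14, 3.14, 3.14, 3.14, 3.14].

### API

Orientations are given as [roll, pitch, yaw] about the fixed x, y, z axes, in that order (R = Rz(yaw) Ry(pitch) Rx(roll)).
In Python, from cell import robot gives the robot as it stands. The module is installed in compiled form; this text tells all that it offers.
- The arm moves only by the shell command python3 -m jog 'ROWS' [FORCE]. ROWS is a JSON object of lists of equal length, an entry for each row: "travel": the shift along the tool's x, y, z as a fraction of full scale, a list of three; "turn": the turn, a rotation vector about the tool's x, y, z as a fraction of full scale, a list of three; "hand": the closure, from -1 (fully open) to 1 (shut). In form: {"travel": [[x, y, z], ...], "turn": [[wx, wy, wz], ...], "hand": [hand, ...]}. A call has exactly 10 rows; each row is the pose to reach, as a shift and turn from the pose commanded when the call began, along the tool's axes at that moment, turning the shorter way round; what a row does not reach only later rows make up. Full scale, the value 1, is 0.5 m for a shift and 180 degrees for a turn. A row lasts 1/10 s, in which the tool goes at most 50 mm and 8.59 degrees, less where a joint would pass 70% of its speed; a pose out of reach is approached as far as the arm can. A call with a number of a shift or a turn outside -1 to 1 is refused whole. A call with a gripper value outside its range is refused whole. The fingers move at their own pace and stop on an object; FORCE is the grip in N (left out, the last holds). Time passes only in rows, so rows that repeat a pose let the fingers close, or fill a call up. It gives the time, the measured TCP pose, the force, the opening and the grip force at its end, in the units of the state.
- robot.read_state(): the state, without advancing time (a new reading comes with each control period).
- robot.snapshot(name): name is "scene" or "top" or "wrist"; returns a dict with "pixels" (420x560x3 uint8, red, green, blue), "z_map" (420x560 float32, m along the optical axis (not along the pixel's ray), 0 where there is no reading), "intrinsics" (3x3 intrinsics, pixels), "dist" ([k1, k2, p1, p2, k3] as OpenCV has them; the pictures are not rectified), "origin" and "rotation" of the camera in the world; the wrist camera has in their place "hand_eye" (4x4, takes a point from camera to tool coordinates, whose origin is the TCP and whose axes are the flange's). Camera axes: x right, y down, z forward; pixel columns grow to the right and rows downward; lengths in m; the calibration is good to about 2 mm. A picture is of the moment at which its call begins: read the wrist's pose just before it.
- robot.close_job(): hands the job in; it is judged then, once.
The state is a dict: "t": time; "qpos": joint angles; "qd": joint speeds; "effort": joint torques, N m; "position": TCP position; "tcp_rot": TCP orientation; "ft_force": force on the tool from outside, world axes, zero at the start; "wrist_torque": the same for the moment, N m; "grip_width": finger opening in m; "finger_force": force on a finger pad.
Only numpy, scipy, OpenCV 4.12 (cv2) and the standard library are available. Lean on these libraries where they do the work, as an engineer would, in place of code of your own. Each camera call takes 0.05 s, during which the arm holds its last target. There are 200 camera calls.

### The job

First turn the step counter's reset knob counter-clockwise back to its zero stop. Then load the three steel plungers from the mat, foot down and fully home, into the sloped rack's numbered pockets one at a time in build order: the shortest into pocket 1 (one dot), next the middle one into pocket 2 (two dots), last the tallest into pocket 3 (three dots). Leave the mandrel, jar, clutch drum and screwdriver standing or lying where they are.

Things in the scene. Friction and masses are not known exactly. Their poses are not given: they have to be found in the camera images.
- plunger_short: The short one of three loose bare-steel plungers, all alike but for length; round, 64 mm long. Lower 32 mm is a body 30 mm in diameter (small groove; its lowest 5 mm taper to 24 mm at the flat foot), above 34 mm a plain stem 22 mm in diameter up to the flat top. Origin: centre of the foot; z runs up its axis. It starts standing upright on the mat; about 0.11 to 0.26 kg.
- plunger_middle: The middle one of three loose bare-steel plungers, all alike but for length; round, 80 mm long. Lower 32 mm is a body 30 mm in diameter (small groove; its lowest 5 mm taper to 24 mm at the flat foot), above 34 mm a plain stem 22 mm in diameter up to the flat top. Origin: centre of the foot; z runs up its axis. It starts standing upright on the mat; about 0.11 to 0.26 kg.
- plunger_tall: The tall one of three loose bare-steel plungers, all alike but for length; round, 96 mm long. Lower 32 mm is a body 30 mm in diameter (small groove; its lowest 5 mm taper to 24 mm at the flat foot), above 34 mm a plain stem 22 mm in diameter up to the flat top. Origin: centre of the foot; z runs up its axis. It starts standing upright on the mat; about 0.11 to 0.26 kg.
- pocket1: Pocket 1: fixed aluminium block 74 (x) by 54 (y) by 36 (z) mm with 1 flat black dot on its top face at the down-slope end. Origin: centre of its underside; z: the pocket's axis, leaning 30 deg from vertical towards the rack's -x (robot side); x points up the slope. Round blind pocket, 34 mm diameter (2 mm chamfer), 30 mm deep, 8 mm up-slope of the block's centre. Blocks 60 mm apart, in any order.
- pocket1_mouth (a point): Centre of the mouth of pocket 1, in the plane of the block's top face; same axes as pocket1. The pocket's floor is 30 mm below along -z.
- pocket2: Pocket 2: fixed aluminium block 74 (x) by 54 (y) by 36 (z) mm with 2 flat black dots on its top face at the down-slope end. Origin: centre of its underside; z: the pocket's axis, leaning 30 deg from vertical towards the rack's -x (robot side); x points up the slope. Round blind pocket, 34 mm diameter (2 mm chamfer), 30 mm deep, 8 mm up-slope of the block's centre. Blocks 60 mm apart, in any order.
- pocket2_mouth (a point): Centre of the mouth of pocket 2, in the plane of the block's top face; same axes as pocket2. The pocket's floor is 30 mm below along -z.
- pocket3: Pocket 3: fixed aluminium block 74 (x) by 54 (y) by 36 (z) mm with 3 flat black dots on its top face at the down-slope end. Origin: centre of its underside; z: the pocket's axis, leaning 30 deg from vertical towards the rack's -x (robot side); x points up the slope. Round blind pocket, 34 mm diameter (2 mm chamfer), 30 mm deep, 8 mm up-slope of the block's centre. Blocks 60 mm apart, in any order.
- pocket3_mouth (a point): Centre of the mouth of pocket 3, in the plane of the block's top face; same axes as pocket3. The pocket's floor is 30 mm below along -z.
- rack: Fixed dark steel sloped stand, 130 by 196 mm footprint, highest edge about 100 mm (with blocks); slope faces the robot (its -x). Origin: centre of its underside on the bench; z up.
- knob_grip (a point): On the axis of the counter's reset knob, 75 mm above the bench. The knob is a black bar 40 mm long and 12 mm wide, its top 80 mm above the bench, on a round foot of 20 mm radius whose top is 54 mm above the bench. z up, x along the bar; a steel pointer is on the bar's -x end.
- counter_knob (a joint): Angle of the reset knob in rad: 0 at the zero stop (a small steel pin in the dial beside the pointer; the pointer then points along the housing's -x), growing as it is turned clockwise seen from above, up to 1.9. Turn it counter-clockwise to reset.
- counter: Fixed grey housing of the counter, 92 by 92 by 45 mm, white dial on top with scale marks; origin: centre of its underside on the bench, z up.
- mat: Fixed black rubber mat, 200 by 200 by 3 mm, on which the plungers, mandrel and jar stand; origin: centre of its underside.
- mandrel: Bystander: loose upright steel alignment mandrel near the mat's centre, 150 mm tall: foot 50 mm diameter by 14 mm, shaft 16 mm, knob 22 mm diameter by 12 mm at the top. Origin: centre of the foot's underside.
- jar: Bystander: loose closed jar, 46 mm diameter, 70 mm tall, standing on the mat. Origin: centre of its underside.
- drum: Bystander: loose steel clutch drum, 124 mm diameter, about 85 mm tall, 2.5 kg. Origin: centre of its underside.
- screwdriver: Bystander: screwdriver 180 mm long lying on the bench behind the rack. Origin: centre of its underside; x along it.
Mind the look-alikes: they are no part of the job. What is shaped like the plunger_middle but red is not meant. Several things have the shape of the counter; the one meant has the colours described above.

How it is judged:
On the way, in this order (a step that is already met when the one before it is completed fails the run):
1. the counter's knob is back at its zero stop (value of joint counter_knob below 0.07 rad), for 0.2 s.
2. the short plunger sits fully home in pocket 1, let go (z of plunger_short in the frame of pocket1_mouth below -0.025 m and distance between plunger_short and pocket1_mouth below 0.034 m and angle between the z axis of plunger_short and the z axis of pocket1, either way round below 0.2 rad and contact force between the fingers and plunger_short below 0.5 N and linear speed of plunger_short below 0.03 m/s), for 0.2 s.
3. the middle plunger sits fully home in pocket 2, let go (z of plunger_middle in the frame of pocket2_mouth below -0.025 m and distance between plunger_middle and pocket2_mouth below 0.034 m and angle between the z axis of plunger_middle and the z axis of pocket2, either way round below 0.2 rad and contact force between the fingers and plunger_middle below 0.5 N and linear speed of plunger_middle below 0.03 m/s), for 0.2 s.
4. the tall plunger sits fully home in pocket 3, let go (z of plunger_tall in the frame of pocket3_mouth below -0.025 m and distance between plunger_tall and pocket3_mouth below 0.034 m and angle between the z axis of plunger_tall and the z axis of pocket3, either way round below 0.2 rad and contact force between the fingers and plunger_tall below 0.5 N and linear speed of plunger_tall below 0.03 m/s), for 0.2 s.
At the end, for the whole second after the job is handed in: Knob within 0.07 rad of its zero stop; short, middle and tall plungers at rest and released in pockets 1, 2, 3, feet 25 mm or more below the mouth, axes within 0.2 rad of the pocket's; mandrel, jar, drum and screwdriver within 25 mm of their starts, the first three upright (all of step 2 and all of step 3 and all of step 4 and value of joint counter_knob below 0.07 rad and distance of each of mandrel, jar, drum, screwdriver from where it was at the start of the episode below 0.025 m and angle between each of mandrel, jar, drum's own z axis and vertical below 0.35 rad); the robot touches nothing.
It fails at once if the mandrel is shifted by more than 25 mm (distance of mandrel from where it was at the start of the episode above 0.025 m).
It fails at once if the jar is shifted by more than 25 mm (distance of jar from where it was at the start of the episode above 0.025 m).
It fails at once if the drum is shifted by more than 25 mm (distance of drum from where it was at the start of the episode above 0.025 m).
It fails at once if the screwdriver is shifted by more than 25 mm (distance of screwdriver from where it was at the start of the episode above 0.025 m).
It fails at once if the mandrel, jar or drum is tipped (angle between any of mandrel, jar, drum's own z axis and vertical above 0.35 rad).
It also fails if it takes over 72 s, if anything falls off the work surface, if the arm or the gripper's body presses on something with over 40 N, if the wrist force passes 120 N, or if a joint passes its speed limit or range.

## Working session

There is one attempt and no reset: what is moved stays moved. The work goes in short steps, Python scripts to look and compute and a shell command to move; the robot and the scene stay as the last step left them, time stands still between calls to the robot, and variables do not carry over. Pictures are saved under pics/ and viewed, at most 10 in all, crops included, and the job is handed in when it is done.

```bash
mkdir -p pics; cat > h.py <<'E'
import numpy as np, cv2
from cell import robot
from scipy.spatial.transform import Rotation as R
def save(img,name): cv2.imwrite(f'pics/{name}.png',cv2.cvtColor(img,cv2.COLOR_RGB2BGR))
def cam(name):
    s=robot.read_state(); d=robot.snapshot(name)
    if name=='wrist':
        T=np.eye(4); T[:3,:3]=R.from_euler('xyz',s['tcp_rot']).as_matrix() if np.size(s['tcp_rot'])==3 else np.array(s['tcp_rot']); T[:3,3]=s['position']
        T=T@np.array(d['hand_eye']); d['origin']=T[:3,3]; d['rotation']=T[:3,:3]
    return d
def ray(d,uv):
    p=cv2.undistortPoints(np.array(uv,float).reshape(-1,1,2),np.array(d['intrinsics']),np.array(d['dist'])).reshape(-1,2)
    return np.c_[p,np.ones(len(p))]
def plane(d,uv,z):
    r=ray(d,uv)@np.array(d['rotation']).T; o=np.array(d['origin'])
    return o+r*((z-o[2])/r[:,2])[:,None]
def cloud(d):
    h,w=d['z_map'].shape; u,v=np.meshgrid(np.arange(w),np.arange(h))
    r=ray(d,np.c_[u.ravel(),v.ravel()])*d['z_map'].reshape(-1,1)
    return (r@np.array(d['rotation']).T+np.array(d['origin'])).reshape(h,w,3)
E
python3 - <<'E'
from h import *
s=robot.read_state(); print(s)
for n in ['top','scene']:
    d=cam(n); save(d['pixels'],n+'0'); print(n,d['origin'],d['rotation'],d['intrinsics'],d['dist'])
    np.savez(n+'0.npz',**d)
E
```

```text
{'t': 0.0, 'qpos': array([ 1.45550279,  0.50832806, -0.23754015,  1.50111536,  0.12572395,
        1.14889345, -0.15484034]), 'qd': array([-5.91253863e-04,  5.01622899e-04, -6.65644766e-05,  6.55757294e-04,
        1.40775577e-03, -1.89525406e-03, -4.79332098e-04]), 'effort': array([-8.69705809e-05, -6.20591211e+01, -2.18643732e+00, -2.49645907e+01,
        1.26711134e-02,  1.19001223e-02, -2.75423315e-05]), 'position': array([ 0.13669504, -0.60936559,  0.23044231]), 'tcp_rot': array([-3.13984207e+00,  4.61479823e-05,  2.20791791e-01]), 'ft_force': array([-0.90216499,  0.06802027,  0.68515047]), 'wrist_torque': array([-0.05287638, -0.01166065, -0.04425908]), 'finger_force': 0.0, 'grip_width': 0.0856205999055049}
top [0.44928626 0.05893377 1.22254078] [-3.01906853  0.01722465 -1.59415984] [[469.99037432   0.         283.21670268]
 [  0.         469.99037432 205.98537777]
 [  0.           0.           1.        ]] [-0.16686606  0.          0.          0.          0.        ]
scene [ 1.47921155 -0.53099768  0.79896688] [-2.14688415 -0.02311883  0.99600283] [[534.03565475   0.         281.36017488]
 [  0.         534.03565475 213.36585304]
 [  0.           0.           1.        ]] [-0.18030925  0.          0.          0.          0.        ]
```

```bash
python3 - <<'E'
s=open('h.py').read()
s=s.replace("    return d\n","    elif np.size(d['rotation'])==3: d['rotation']=R.from_euler('xyz',d['rotation']).as_matrix()\n    return d\n",1)
open('h.py','w').write(s)
E
python3 - <<'E'
import numpy as np
from h import *
for n in ['top','scene']:
    d=dict(np.load(n+'0.npz')); d['rotation']=R.from_euler('xyz',d['rotation']).as_matrix(); np.savez(n+'0.npz',**d)
    P=cloud(d); print(n,P[200,280],P[350,100],P[350,450],d['rotation'].round(2))
E
```

```text
top [0.60854924 0.08334947 0.05708551] [ 0.2264573   0.57389154 -0.00336352] [ 0.21096776 -0.34922725  0.0022946 ] [[-0.02 -0.99  0.12]
 [-1.    0.03  0.01]
 [-0.02 -0.12 -0.99]]
scene [3.96046638e-01 1.88001515e-01 1.54233073e-04] [ 0.69270066 -0.43118836  0.00137865] [ 0.66857126  0.83229222 -0.75344063] [[ 0.54  0.47 -0.7 ]
 [ 0.84 -0.28  0.47]
 [ 0.02 -0.84 -0.54]]
```

View pics/top0.png

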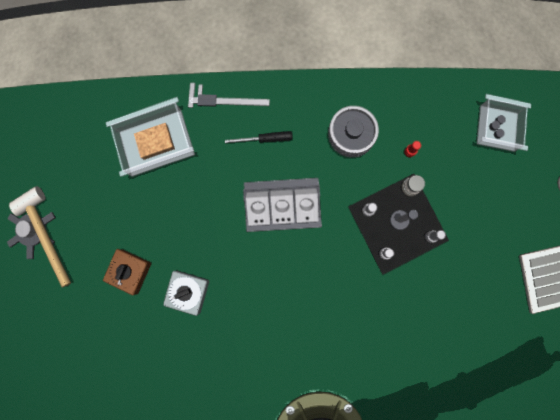

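View pics/scene0.png

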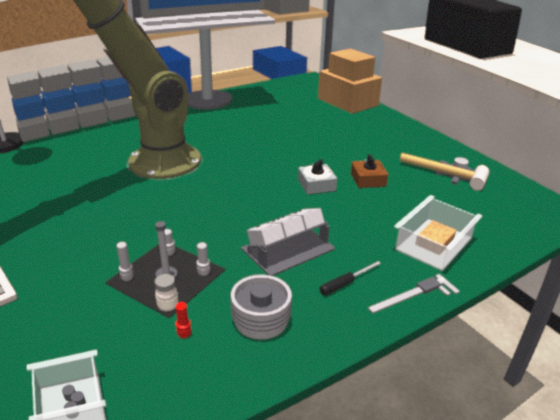

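Top view: grey counter at (185,293), rack at (282,205), mat at (398,223) with plungers near (371,209), (388,254), (437,236), the mandrel at about (402,218) and the jar at (414,184). The scene view agrees. Next I zoom in and get positions from depth.

```bash
python3 - <<'E'
from h import *
d=dict(np.load('top0.npz')); im=d['pixels']; P=cloud(d)
a=cv2.resize(im[170:280,340:460],None,fx=3.3,fy=3.3,interpolation=2)
b=cv2.resize(im[170:240,235:330],None,fx=4,fy=4,interpolation=2)
c=cv2.resize(im[265:320,155:215],None,fx=5,fy=5,interpolation=2)
W=np.zeros((600,800,3),np.uint8)
W[:a.shape[0],:a.shape[1]]=a; W[:b.shape[0],400:400+b.shape[1]]=b; W[300:300+c.shape[0],420:420+c.shape[1]]=c
save(W,'crop1')
Z=P[...,2]
for n,(u0,v0,u1,v1) in dict(mat=(340,165,460,280)).items():
    m=np.zeros(Z.shape,np.uint8); m[v0:v1,u0:u1]=(Z[v0:v1,u0:u1]>0.02)&(Z[v0:v1,u0:u1]<.2)
    k,l,st,ce=cv2.connectedComponentsWithStats(m)
    for i in range(1,k):
        if st[i,4]>15:
            q=P[l==i]; zt=np.percentile(q[:,2],95); t=q[q[:,2]>zt-.008]
            print(n,st[i],'top z',zt.round(4),'top c',((t.max(0)+t.min(0))/2).round(4),t.mean(0).round(4),len(t))
# counter
for n,(u0,v0,u1,v1),lo,hi in [('bar',(155,262,216,320),.062,.1),('housing',(155,262,216,320),.03,.06),('rack',(235,170,330,240),.02,.12)]:
    m=np.zeros(Z.shape,np.uint8); m[v0:v1,u0:u1]=(Z[v0:v1,u0:u1]>lo)&(Z[v0:v1,u0:u1]<hi)
    q=P[m>0]; r=cv2.minAreaRect(q[:,:2].astype(np.float32)*1000); print(n,r,q.mean(0).round(4),len(q),np.percentile(q[:,2],[5,50,95]).round(4))
    if n=='bar': 
        w,v=np.linalg.eigh(np.cov(q[:,:2].T)); print(v[:,1],np.degrees(np.arctan2(v[1,1],v[0,1])))
# block planes: bright gray
m=np.zeros(Z.shape,bool); hsv=cv2.cvtColor(im,cv2.COLOR_RGB2HSV); s=np.s_[170:240,235:330]
m[s]=(hsv[s][...,2]>120)&(hsv[s][...,1]<60)&(Z[s]>.03)
q=P[m]; 
for _ in range(5):
    A=np.c_[q[:,:2],np.ones(len(q))]; co=np.linalg.lstsq(A,q[:,2],rcond=None)[0]; e=q[:,2]-A@co; q=q[abs(e)<.004]
nn=np.array([-co[0],-co[1],1]); nn/=np.linalg.norm(nn); print('normal',nn,'tilt',np.degrees(np.arccos(nn[2])),'co',co,len(q),'yaw upslope',np.degrees(np.arctan2(co[1],co[0])), np.std(e))
print(q.mean(0),q.min(0),q.max(0))
E
```

```text
mat [402 175  22  21 341] top z 0.0763 top c [ 0.641  -0.2572  0.0742] [ 0.6405 -0.2582  0.0731] 208
mat [362 204  15  12 129] top z 0.086 top c [ 0.5809 -0.1413  0.0832] [ 0.582  -0.1416  0.083 ] 59
mat [395 209  23  15 155] top z 0.1553 top c [ 0.5561 -0.2241  0.1531] [ 0.5556 -0.224   0.1529] 74
mat [426 230  19  13 181] top z 0.1018 top c [ 0.5089 -0.3043  0.0986] [ 0.5089 -0.3045  0.0989] 61
mat [380 248  14  12 121] top z 0.0703 top c [ 0.4688 -0.1825  0.0676] [ 0.4694 -0.1818  0.0672] 62
bar ((382.3468322753906, 329.01434326171875), (12.190140724182129, 41.189998626708984), 23.932964324951172) [0.3826 0.328  0.0785] 95 [0.0684 0.0794 0.0828]
[-0.39706871  0.91778888] 113.39505711752768
housing ((380.939453125, 329.547607421875), (94.82933807373047, 93.1021499633789), 72.98558044433594) [0.3813 0.3268 0.0456] 1253 [0.0397 0.0452 0.0538]
rack ((596.0158081054688, 78.66957092285156), (89.18053436279297, 191.8656005859375), 2.1952168941497803) [0.5951 0.0779 0.0713] 2607 [0.047  0.0701 0.0952]
normal [0.14887416 0.01775261 0.98869678] tilt 8.622805583315081 co [-0.15057616 -0.01795557  0.1694485 ] 89 yaw upslope -173.19983270814868 0.0019448963707268635
[0.58643846 0.08132822 0.07969602] [ 0.57776717 -0.00747994  0.07339951] [0.59322804 0.1647072  0.0843357 ]
```

View pics/crop1.png

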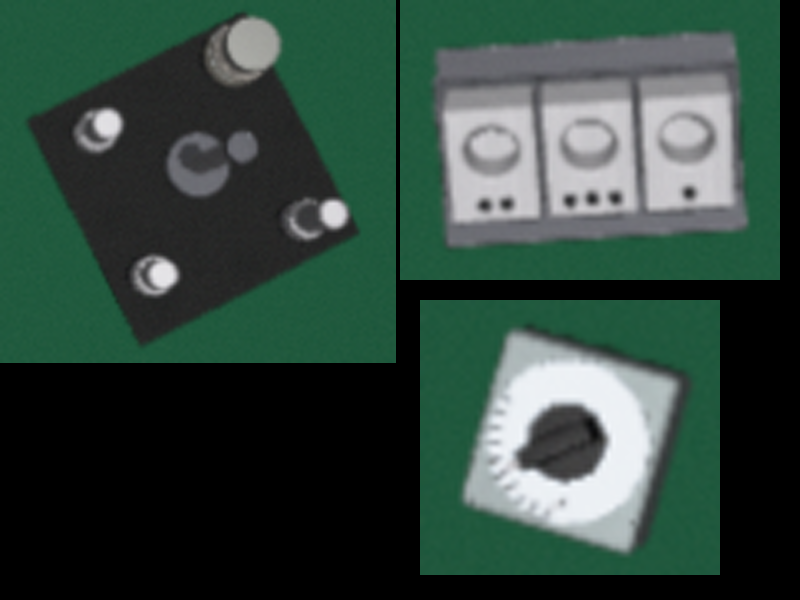

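The crop shows the blocks from left to right as 2 dots, 3 dots, 1 dot. The pointer sits lower-left, with the pin near the bottom of the dial. Plungers by top height: short (0.469,-0.182), middle (0.581,-0.142), tall (0.509,-0.304). I'll go to the counter first.

```bash
cat >> h.py <<'E'
def to(p,rpy_deg,s=None):
    s=s or robot.read_state(); A=R.from_euler('xyz',s['tcp_rot'])
    B=R.from_euler('xyz',rpy_deg,degrees=True)
    tr=A.inv().apply(np.array(p)-s['position'])/0.5; tu=(A.inv()*B).as_rotvec()/np.pi
    print('travel',tr.round(4).tolist(),'turn',tu.round(4).tolist())
E
python3 - <<'E'
from h import *
d=cam('wrist'); print(np.array(d['hand_eye']).round(3),d['intrinsics'])
to([.42,-.1,.24],[180,0,80]); to([.382,.329,.2],[180,0,113.4])
E
```

```text
[[ 0.    -0.954 -0.3    0.077]
 [ 1.     0.    -0.     0.   ]
 [ 0.    -0.3    0.954 -0.142]
 [ 0.     0.     0.     1.   ]] [[340.95026723   0.         283.61472929]
 [  0.         340.95026723 211.9106134 ]
 [  0.           0.           1.        ]]
travel [0.776, -0.8702, -0.0176] turn [-0.0004, -0.0003, -0.3742]
travel [0.8897, -1.7239, 0.0636] turn [-0.0003, -0.0004, -0.5597]
```

```bash
python3 -m jog '{"travel":[[0.78,-0.87,-0.02],[0.78,-0.87,-0.02],[0.78,-0.87,-0.02],[0.78,-0.87,-0.02],[0.78,-0.87,-0.02],[0.78,-0.87,-0.02],[0.78,-0.87,-0.02],[0.78,-0.87,-0.02],[0.78,-0.87,-0.02],[0.78,-0.87,-0.02]],"turn":[[0,0,-0.37],[0,0,-0.37],[0,0,-0.37],[0,0,-0.37],[0,0,-0.37],[0,0,-0.37],[0,0,-0.37],[0,0,-0.37],[0,0,-0.37],[0,0,-0.37]],"hand":[-1,-1,-1,-1,-1,-1,-1,-1,-1,-1]}'; python3 - <<'E'
from h import *
to([.42,-.1,.24],[180,0,80]); to([.382,.329,.2],[180,0,113.4])
E
```

```text
t: 1.15
position: [0.3814, -0.1719, 0.24]
tcp_rot: [3.141, 0.0, 1.383]
ft_force: [1.7, -0.9, 0.4]
grip_width: 0.0853
finger_force: 0.0
travel [0.1557, 0.049, -0.0] turn [0.0001, 0.0001, -0.0043]
travel [0.9843, -0.1861, 0.0795] turn [0.0001, 0.0002, -0.1899]
```

```bash
python3 -m jog '{"travel":[[0.5,0,0.02],[0.5,0,0.02],[0.5,0,0.02],[0.5,0,0.02],[0.5,0,0.02],[0.98,-0.186,0.04],[0.98,-0.186,0.04],[0.98,-0.186,0.04],[0.98,-0.186,0.04],[0.98,-0.186,0.04]],"turn":[[0,0,-0.1],[0,0,-0.1],[0,0,-0.19],[0,0,-0.19],[0,0,-0.19],[0,0,-0.19],[0,0,-0.19],[0,0,-0.19],[0,0,-0.19],[0,0,-0.19]],"hand":[-1,-1,-1,-1,-1,-1,-1,-1,-1,-1]}'; python3 - <<'E'
from h import *
d=cam('wrist'); save(d['pixels'],'w1'); np.savez('w1.npz',**d); P=cloud(d); Z=P[...,2]
near=np.hypot(P[...,0]-.382,P[...,1]-.329)<.035
m=near&(Z>.068)&(Z<.09); q=P[m]; print(len(q),q.mean(0),cv2.minAreaRect(q[:,:2].astype(np.float32)*1000))
w,v=np.linalg.eigh(np.cov(q[:,:2].T)); print(np.degrees(np.arctan2(v[1,1],v[0,1])),np.percentile(q[:,2],[5,50,95]))
# housing top face
m=(np.hypot(P[...,0]-.382,P[...,1]-.329)<.08)&(Z>.035)&(Z<.05); q=P[m]; print(cv2.minAreaRect(q[:,:2].astype(np.float32)*1000))
to([.382,.329,.068],[180,0,113.4])
E
```

```text
t: 2.15
position: [0.3818, 0.3192, 0.2199]
tcp_rot: [-3.142, 0.0, 1.979]
ft_force: [1.2, -0.8, -0.5]
grip_width: 0.0853
finger_force: 0.0
654 [0.37917271 0.3332541  0.07916828] ((379.550537109375, 332.45745849609375), (11.28508186340332, 39.23427200317383), 23.528623580932617)
113.50337114094054 [0.07777114 0.07931092 0.08054114]
((379.7901916503906, 331.755615234375), (92.31136322021484, 92.40135192871094), 73.02293395996094)
travel [-0.0066, 0.0069, 0.3056] turn [0.0008, -0.0025, 0.0036]
```

View pics/w1.png

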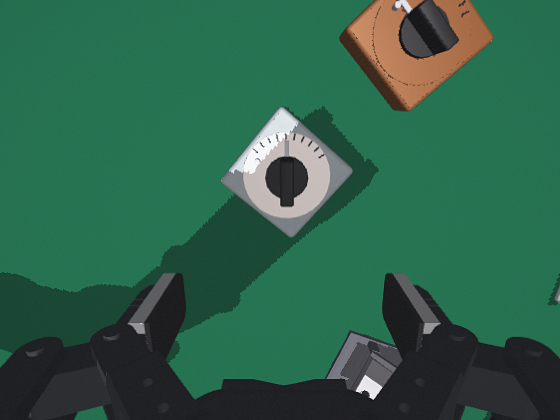

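The wrist view shows the knob bar at (287,180), its pointer straight up the picture at (287,148) and the scale to either side, which matches 0.87 rad from zero. The arm was still settling, so I'll measure again at rest.

```bash
python3 - <<'E'
from h import *
for i in range(2): 
    d=cam('wrist'); s=robot.read_state(); print(s['position'],np.degrees(s['tcp_rot']))
P=cloud(d); Z=P[...,2]
m=(np.hypot(P[...,0]-.382,P[...,1]-.329)<.035)&(Z>.068)&(Z<.09); q=P[m]
w,v=np.linalg.eigh(np.cov(q[:,:2].T)); r=cv2.minAreaRect(q[:,:2].astype(np.float32)*1000); print(r,np.degrees(np.arctan2(v[1,1],v[0,1])))
m=(np.hypot(P[...,0]-.382,P[...,1]-.329)<.08)&(Z>.035)&(Z<.05); q=P[m]; print(cv2.minAreaRect(q[:,:2].astype(np.float32)*1000))
to([*(np.array(r[0])/1000),.06],[180,0,113.4])
E
```

```text
[0.37849835 0.32555256 0.2206403 ] [179.92702352  -0.32330046 114.10309048]
[0.38006463 0.32153294 0.2201087 ] [-1.79988833e+02 -1.31809684e-01  1.13902274e+02]
((379.62744140625, 332.2594299316406), (11.994749069213867, 39.6442756652832), 23.90272331237793) 112.92097005184752
((379.77679443359375, 331.9095458984375), (92.0027847290039, 92.32975006103516), 72.97465515136719)
travel [0.0192, 0.008, 0.3203] turn [-0.0001, -0.0007, 0.0028]
```

```bash
python3 -m jog '{"travel":[[0.018,0.007,0.1],[0.018,0.007,0.2],[0.018,0.007,0.26],[0.018,0.007,0.3],[0.018,0.007,0.32],[0.018,0.007,0.32],[0.018,0.007,0.32],[0.018,0.007,0.32],[0.018,0.007,0.32],[0.018,0.007,0.32]],"turn":[[0,0,0],[0,0,0],[0,0,0],[0,0,0],[0,0,0],[0,0,0],[0,0,0],[0,0,0],[0,0,0],[0,0,0]],"hand":[-1,-1,-1,-1,-1,-1,1,1,1,1]}' 40; python3 -c "
from h import *
to([.3796,.3322,.06],[180,0,163])"
```

```text
t: 3.3
position: [0.3824, 0.3274, 0.0609]
tcp_rot: [3.14, -0.0, 1.98]
ft_force: [0.1, -0.6, -0.8]
grip_width: 0.0283
finger_force: 0.0
travel [0.011, -0.0013, 0.0017] turn [0.0004, 0.0001, -0.2754]
```

```bash
python3 -m jog '{"travel":[[0.011,-0.001,0],[0.011,-0.001,0],[0.011,-0.001,0],[0.011,-0.001,0],[0.011,-0.001,0],[0.011,-0.001,0],[0.011,-0.001,0],[0.011,-0.001,0],[0.011,-0.001,0],[0.011,-0.001,0]],"turn":[[0,0,0],[0,0,0],[0,0,0],[0,0,0],[0,0,-0.02],[0,0,-0.05],[0,0,-0.08],[0,0,-0.11],[0,0,-0.14],[0,0,-0.17]],"hand":[1,1,1,1,1,1,1,1,1,1]}'; python3 -c "
from h import *
to([.3796,.3322,.06],[180,0,163])"
```

```text
t: 4.3
position: [0.3794, 0.3315, 0.0605]
tcp_rot: [-3.141, 0.001, 2.518]
ft_force: [0.2, -3.5, 5.2]
grip_width: 0.0111
finger_force: 39.8
travel [0.0006, 0.0013, 0.001] turn [-0.0003, 0.0004, -0.1042]
```

```bash
python3 -m jog '{"travel":[[0,0,0],[0,0,0],[0,0,0],[0,0,0],[0,0,0],[0,0,0],[0,0,0],[0,0,0],[0,0,0],[0,0,0]],"turn":[[0,0,-0.03],[0,0,-0.05],[0,0,-0.07],[0,0,-0.09],[0,0,-0.1],[0,0,-0.11],[0,0,-0.115],[0,0,-0.12],[0,0,-0.125],[0,0,-0.125]],"hand":[1,1,1,1,1,1,1,1,1,1]}'; python3 -c "
from h import *
s=robot.read_state(); print(s['wrist_torque'],np.degrees(s['tcp_rot']),s['ft_force'])"
```

```text
t: 5.3
position: [0.3795, 0.3316, 0.0605]
tcp_rot: [-3.14, 0.0, 2.904]
ft_force: [-0.6, -3.0, 6.8]
grip_width: 0.0112
finger_force: 48.9
[-0.67520708  0.21153195 -1.00155572] [-1.79926785e+02  2.20864647e-02  1.66406875e+02] [-0.64767819 -2.99134193  6.77902342]
```

```bash
python3 -m jog '{"travel":[[0,0,0],[0,0,0],[0,0,0],[0,0,0],[0,0,0],[0,0,-0.1],[0,0,-0.2],[0,0,-0.3],[0,0,-0.36],[0,0,-0.36]],"turn":[[0,0,0.02],[0,0,0.02],[0,0,0.02],[0,0,0.02],[0,0,0.02],[0,0,0.02],[0,0,0.02],[0,0,0.02],[0,0,0.02],[0,0,0.02]],"hand":[-1,-1,-1,-1,-1,-1,-1,-1,-1,-1]}'; python3 - <<'E'
from h import *
cam('wrist');d=cam('wrist'); P=cloud(d); Z=P[...,2]
m=(np.hypot(P[...,0]-.38,P[...,1]-.332)<.035)&(Z>.068)&(Z<.09); q=P[m]
w,v=np.linalg.eigh(np.cov(q[:,:2].T)); print(len(q),np.degrees(np.arctan2(v[1,1],v[0,1])),cv2.minAreaRect(q[:,:2].astype(np.float32)*1000))
m=(np.hypot(P[...,0]-.38,P[...,1]-.332)<.08)&(Z>.035)&(Z<.05); q=P[m]; print(cv2.minAreaRect(q[:,:2].astype(np.float32)*1000))
to([.43,.0,.26],[180,0,180])
E
```

```text
t: 6.3
position: [0.3801, 0.3341, 0.2442]
tcp_rot: [3.136, 0.003, 2.844]
ft_force: [-0.3, -0.4, -1.1]
grip_width: 0.0853
finger_force: 0.0
560 163.10555071451398 ((379.1385803222656, 331.3431091308594), (11.246475219726562, 39.91778564453125), 72.91496276855469)
((379.51617431640625, 331.614990234375), (92.29246520996094, 92.40999603271484), 72.98677062988281)
travel [-0.2911, -0.6049, -0.0394] turn [0.0001, 0.0004, -0.0948]
```

```bash
python3 -c "
from h import *
to([.5,.08,.27],[180,0,180])"; python3 -m jog '{"travel":[[-0.29,-0.44,-0.06],[-0.29,-0.44,-0.06],[-0.29,-0.44,-0.06],[-0.29,-0.44,-0.06],[-0.39,-0.41,-0.06],[-0.39,-0.41,-0.06],[-0.39,-0.41,-0.06],[-0.39,-0.41,-0.06],[-0.39,-0.41,-0.06],[-0.39,-0.41,-0.06]],"turn":[[0,0,-0.05],[0,0,-0.095],[0,0,-0.095],[0,0,-0.095],[0,0,-0.095],[0,0,-0.095],[0,0,-0.095],[0,0,-0.095],[0,0,-0.095],[0,0,-0.095]],"hand":[-1,-1,-1,-1,-1,-1,-1,-1,-1,-1]}'; python3 - <<'E'
from h import *
cam('wrist');d=cam('wrist'); np.savez('w2.npz',**d); save(d['pixels'],'w2'); s=robot.read_state(); print(s['position'],s['qpos'].round(2))
to([.46,-.2,.27],[180,0,180])
E
```

```text
travel [-0.378, -0.4109, -0.0592] turn [0.0001, 0.0004, -0.0948]
t: 7.4
position: [0.5047, 0.08, 0.2698]
tcp_rot: [-3.141, -0.001, -3.138]
ft_force: [-0.3, 0.9, 0.2]
grip_width: 0.0855
finger_force: 0.0
[0.50503676 0.0798079  0.27015696] [ 0.62  0.55 -1.33  1.72  0.56  1.32  0.74]
travel [0.0918, -0.5593, 0.0006] turn [-0.0002, 0.0, 0.001]
```

View pics/w2.png

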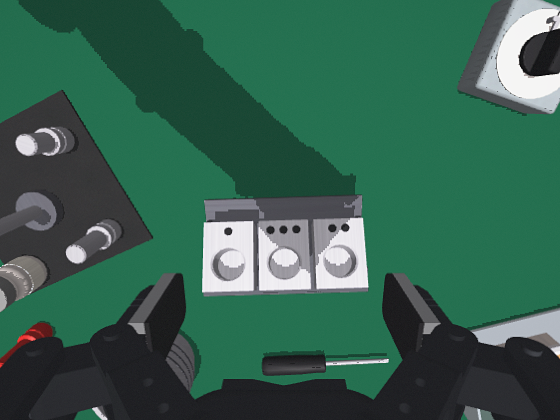

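The wrist view shows the rack with pockets left to right 1 (230,262), 3 (285,262) and 2 (341,261), and the mat at the left. I'll fit the block plane and the mouths.

```bash
cat > rack.py <<'E'
from h import *
d=dict(np.load('w2.npz')); P=cloud(d); Z=P[...,2]
print('screwdriver/drum etc bench z',np.median(Z[60:150,100:200]))
m=np.zeros(Z.shape,bool); m[218:292,204:367]=1
q=P[m]; n=None
X=q.copy()
rng=np.random.default_rng(0); best=0
for _ in range(400):
    a=X[rng.choice(len(X),3,replace=False)]; k=np.cross(a[1]-a[0],a[2]-a[0]); k/=np.linalg.norm(k)+1e-12
    inl=abs((X-a[0])@k)<.0015
    if inl.sum()>best: best=inl.sum(); I=inl
c=X[I].mean(0); k=np.linalg.svd(X[I]-c,full_matrices=False)[2][2]; k*=np.sign(k[2])
print('plane',best,len(X),k,'tilt',np.degrees(np.arccos(k[2])),'lean dir',np.degrees(np.arctan2(k[1],k[0])),c)
dist=(P-c)@k
top=(abs(dist)<.0015); tt=np.zeros_like(top); tt[195:295,200:370]=top[195:295,200:370]
tt=cv2.morphologyEx(tt.astype(np.uint8),cv2.MORPH_OPEN,np.ones((2,2)))
yy=np.cross(k,[1,0,0]); yy/=np.linalg.norm(yy)
up=-np.array([k[0],k[1],0]); up-=k*(up@k); up/=np.linalg.norm(up); lat=np.cross(k,up)
h=((dist<-.0015)&m).astype(np.uint8)
n,l,st,ce=cv2.connectedComponentsWithStats(h)
o=np.array(d['origin'])
for i in range(1,n):
    if st[i,4]<300: continue
    cs,_=cv2.findContours((l==i).astype(np.uint8),0,1); 
    ct=max(cs,key=cv2.contourArea).reshape(-1,2)
    r=ray(d,ct)@d['rotation'].T; p=o+r*((c-o)@k/(r@k))[:,None]
    ab=np.c_[(p-c)@up,(p-c)@lat].astype(np.float32)
    (e,sz,an)=cv2.fitEllipse(ab*1000); ctr=c+up*e[0]/1000+lat*e[1]/1000
    fl=P[l==i]; 
    print(st[i],'ell',np.round(sz,1),'ctr',ctr.round(4), 'min depth',np.percentile(dist[l==i],3).round(4))
p=P[tt>0]; ab=np.c_[(p-c)@up,(p-c)@lat].astype(np.float32)*1000; r=cv2.minAreaRect(ab); print('blocks rect',r, 'centre',(c+up*r[0][0]/1000+lat*r[0][1]/1000).round(4),'yaw upslope',np.degrees(np.arctan2(up[1],up[0])))
E
python3 rack.py
```

```text
screwdriver/drum etc bench z -0.0002232202745972578
plane 7292 12062 [-0.49863391 -0.01918631  0.86660031] tilt 29.934054356706646 lean dir -177.7964744327959 [0.57894123 0.0801453  0.07688371]
[ 204  218  163   74 1530] ell [ 79.4 283.5] ctr [0.5815 0.0668 0.0781] min depth -0.0561
[323 241  34  36 863] ell [34.2 34.8] ctr [0.5849 0.1403 0.0817] min depth -0.0314
[267 244  34  35 850] ell [33.8 34.6] ctr [0.5872 0.0806 0.0817] min depth -0.0315
[211 246  35  34 843] ell [33.6 34.5] ctr [0.5896 0.0209 0.0817] min depth -0.0314
blocks rect ((-2.6689491271972656, 8.974784851074219), (207.13372802734375, 85.12894439697266), 89.87971496582031) centre [0.5763 0.089  0.0756] yaw upslope 2.203525567204101
```

```bash
python3 -m jog '{"travel":[[0.09,-0.56,0],[0.09,-0.56,0],[0.09,-0.56,0],[0.09,-0.56,0],[0.09,-0.56,0],[0.09,-0.56,0],[0.09,-0.56,0],[0.09,-0.56,0],[0.09,-0.56,0],[0.09,-0.56,0]],"turn":[[0,0,0],[0,0,0],[0,0,0],[0,0,0],[0,0,0],[0,0,0],[0,0,0],[0,0,0],[0,0,0],[0,0,0]],"hand":[-1,-1,-1,-1,-1,-1,-1,-1,-1,-1]}'; python3 - <<'E'
from h import *
d=cam('wrist'); np.savez('w3.npz',**d); save(d['pixels'],'w3'); s=robot.read_state(); print(s['position'],s['qpos'].round(2))
P=cloud(d); Z=P[...,2]
for n,x,y,zt in [('short',.469,-.182,.067),('middle',.581,-.1415,.083),('tall',.509,-.304,.099),('mandrel',.556,-.224,.153),('jar',.641,-.257,.073)]:
    m=(np.hypot(P[...,0]-x,P[...,1]-y)<.03)&(Z>.02)&(Z<.17)
    if m.sum()<10: print(n,'none'); continue
    q=P[m]; z=np.percentile(q[:,2],97); t=q[q[:,2]>z-.003]; r=cv2.minEnclosingCircle(t[:,:2].astype(np.float32)*1000); print(n,len(t),'ztop',z.round(4),np.round(r[0],1),round(r[1],1),t[:,:2].mean(0).round(4))
E
```

```text
t: 8.5
position: [0.4613, -0.1995, 0.2705]
tcp_rot: [-3.141, 0.001, -3.138]
ft_force: [0.7, -0.2, -1.1]
grip_width: 0.0851
finger_force: 0.0
[ 0.46127364 -0.19967331  0.27044073] [ 1.21  0.56 -1.37  1.74  0.57  1.32  1.29]
short 316 ztop 0.0677 [ 467.1 -180.6] 10.8 [ 0.4666 -0.1806]
middle 277 ztop 0.0832 [ 579.4 -141.1] 11.1 [ 0.579  -0.1412]
tall 350 ztop 0.0993 [ 506.6 -303.6] 11.0 [ 0.5062 -0.3031]
mandrel 431 ztop 0.1532 [ 552.7 -223.1] 11.2 [ 0.5522 -0.2229]
jar 823 ztop 0.0735 [ 638.4 -257.7] 21.1 [ 0.6377 -0.2573]
```

Heights and diameters match the given sizes. Now I grasp the short plunger.

```bash
python3 -c "
from h import *
to([.4669,-.1806,.1],[180,0,182.2]);to([.4669,-.1806,.04],[180,0,182.2])"
```

```text
travel [-0.0113, 0.0383, 0.3409] turn [-0.0001, 0.0001, -0.0111]
travel [-0.0112, 0.0383, 0.4609] turn [-0.0001, 0.0001, -0.0111]
```

```bash
python3 -m jog '{"travel":[[-0.011,0.038,0.1],[-0.011,0.038,0.2],[-0.011,0.038,0.3],[-0.011,0.038,0.38],[-0.011,0.038,0.43],[-0.011,0.038,0.46],[-0.011,0.038,0.46],[-0.011,0.038,0.46],[-0.011,0.038,0.46],[-0.011,0.038,0.46]],"turn":[[0,0,-0.011],[0,0,-0.011],[0,0,-0.011],[0,0,-0.011],[0,0,-0.011],[0,0,-0.011],[0,0,-0.011],[0,0,-0.011],[0,0,-0.011],[0,0,-0.011]],"hand":[-1,-1,-1,-1,-1,-1,-1,-1,1,1]}' 60;  python3 -m jog '{"travel":[[0,0,0],[0,0,0],[0,0,0],[0,0,0],[0,0,0],[0,0,0],[0,0,0],[0,0,0],[0,0,0],[0,0,0]],"turn":[[0,0,0],[0,0,0],[0,0,0],[0,0,0],[0,0,0],[0,0,0],[0,0,0],[0,0,0],[0,0,0],[0,0,0]],"hand":[1,1,1,1,1,1,1,1,1,1]}'; python3 -c "
from h import *
print(robot.read_state()['qpos'].round(2))
k=np.array([-0.49863391,-0.01918631,0.86660031]);m1=np.array([.5896,.0209,.0817])
to([.46,-.12,.2],[180,0,182.2])
for b in (.03,.08): print((m1+k*(b+.037)).round(4))"
```

```text
t: 9.55
position: [0.4671, -0.1822, 0.0412]
tcp_rot: [-3.141, 0.002, -3.106]
ft_force: [0.3, 0.3, -0.2]
grip_width: 0.0587
finger_force: 0.0
t: 10.55
position: [0.4667, -0.1822, 0.0406]
tcp_rot: [-3.141, 0.001, -3.106]
ft_force: [-1.8, 0.1, 5.9]
grip_width: 0.0204
finger_force: 58.5
[ 0.98  0.8  -1.09  2.05  0.94  0.91  0.96]
travel [0.0088, 0.1247, -0.3189] turn [-0.0002, 0.0002, -0.001]
[0.5562 0.0196 0.1398]
[0.5313 0.0187 0.1831]
```

```bash
python3 -m jog '{"travel":[[0,0,-0.05],[0,0,-0.15],[0,0,-0.25],[0,0,-0.32],[0,0.1,-0.35],[-0.02,0.2,-0.35],[-0.04,0.28,-0.35],[-0.06,0.34,-0.35],[-0.06,0.34,-0.35],[-0.06,0.34,-0.35]],"turn":[[0,0,0],[0,0,0],[0,0,0],[0,0,0],[0,0,0],[0,0,0],[0,0,0],[0,0,0],[0,0,0],[0,0,0]],"hand":[1,1,1,1,1,1,1,1,1,1]}'; python3 - <<'E'
from h import *
s=robot.read_state(); print(s['qpos'].round(2),s['grip_width'],s['position'])
k=np.array([-0.49863391,-0.01918631,0.86660031]);m1=np.array([.5896,.0209,.0817])
to(m1+k*.115,[180,29.93,182.2])
E
```

```text
t: 11.55
position: [0.4901, -0.0107, 0.2149]
tcp_rot: [-3.141, -0.001, -3.104]
ft_force: [0.3, -0.1, -1.6]
grip_width: 0.02
finger_force: 59.1
[ 0.78  0.56 -1.27  1.86  0.58  1.16  0.92] 0.020028349741632753 [ 0.49011151 -0.01072163  0.21492803]
travel [-0.0865, 0.0557, 0.0671] turn [-0.0002, -0.1665, -0.0002]
```

```bash
python3 -m jog '{"travel":[[-0.02,0.05,0],[-0.04,0.056,0.02],[-0.06,0.056,0.05],[-0.08,0.056,0.06],[-0.086,0.056,0.067],[-0.086,0.056,0.067],[-0.086,0.056,0.067],[-0.086,0.056,0.067],[-0.086,0.056,0.067],[-0.086,0.056,0.067]],"turn":[[0,-0.04,0],[0,-0.08,0],[0,-0.12,0],[0,-0.1665,0],[0,-0.1665,0],[0,-0.1665,0],[0,-0.1665,0],[0,-0.1665,0],[0,-0.1665,0],[0,-0.1665,0]],"hand":[1,1,1,1,1,1,1,1,1,1]}'; python3 - <<'E'
from h import *
d=cam('wrist'); s=robot.read_state(); print(s['qpos'].round(2),s['position'],np.degrees(s['tcp_rot']))
save(d['pixels'][150:,:][:, 130:430],'w4')
k=np.array([-0.49863391,-0.01918631,0.86660031]);m1=np.array([.5896,.0209,.0817])
to(m1+k*.115,[180,29.93,182.2]); to(m1+k*.0135,[180,29.93,182.2])
E
```

```text
t: 12.55
position: [0.5328, 0.0181, 0.1818]
tcp_rot: [3.141, 0.523, -3.108]
ft_force: [-0.2, -0.1, -1.3]
grip_width: 0.0205
finger_force: 59.3
[ 0.64  0.34 -0.97  2.29  1.29  0.39  0.21] [0.53269847 0.01815563 0.18170629] [ 179.96584757   29.96320447 -178.02606659]
travel [0.0011, 0.0011, 0.0002] turn [-0.0004, 0.0002, -0.0011]
travel [0.0012, 0.0014, 0.2032] turn [-0.0004, 0.0002, -0.0011]
```

View pics/w4.png

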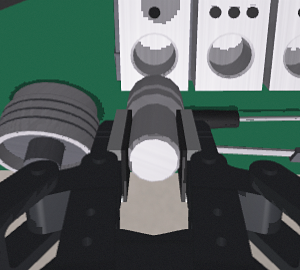

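The view shows the plunger held upright between the pads, its body just short of pocket 1 at (155,55) in the crop and in line with it. I insert along the tool axis.

```bash
python3 -m jog '{"travel":[[0.001,0.001,0.04],[0.001,0.001,0.08],[0.001,0.001,0.11],[0.001,0.001,0.13],[0.001,0.001,0.145],[0.001,0.001,0.16],[0.001,0.001,0.175],[0.001,0.001,0.19],[0.001,0.001,0.2],[0.001,0.001,0.2]],"turn":[[0,0,0],[0,0,0],[0,0,0],[0,0,0],[0,0,0],[0,0,0],[0,0,0],[0,0,0],[0,0,0],[0,0,0]],"hand":[1,1,1,1,1,1,1,1,1,1]}'; python3 - <<'E'
from h import *
s=robot.read_state(); print(s['qpos'].round(2),s['position'],np.degrees(s['tcp_rot']),s['ft_force'])
k=np.array([-0.49863391,-0.01918631,0.86660031]);m1=np.array([.5896,.0209,.0817])
print((s['position']-m1)@k, s['position']-m1-k*((s['position']-m1)@k))
E
```

```text
t: 13.6
position: [0.5819, 0.0206, 0.0941]
tcp_rot: [3.141, 0.522, -3.107]
ft_force: [-1.1, 0.9, -1.9]
grip_width: 0.0201
finger_force: 59.3
[ 0.5   0.59 -0.88  2.29  1.81  0.52 -0.25] [0.5819064  0.02055659 0.09408707] [ 179.9713506    29.92198999 -177.99590017] [-1.07856866  0.88205621 -1.86798981]
0.014577516850173257 [-4.24754988e-04 -6.37242130e-05 -2.45810780e-04]
```

```bash
python3 -m jog '{"travel":[[0,0,0.005],[0,0,0.01],[0,0,0.01],[0,0,0.01],[0,0,0.01],[0,0,0.01],[0,0,-0.03],[0,0,-0.1],[0,0,-0.18],[0,0,-0.22]],"turn":[[0,0,0],[0,0,0],[0,0,0],[0,0,0],[0,0,0],[0,0,0],[0,0,0],[0,0,0],[0,0,0],[0,0,0]],"hand":[1,1,-1,-1,-1,-1,-1,-1,-1,-1]}'; cat > chk.py <<'E'
from h import *
import sys
M={1:(.5896,.0209,.0817),2:(.5849,.1403,.0817),3:(.5872,.0806,.0817)}; L={1:.064,2:.08,3:.096}
k=np.array([-0.49863391,-0.01918631,0.86660031])
def chk(n):
    cam('wrist');d=cam('wrist'); P=cloud(d); m=np.array(M[n]); v=P-m; a=v@k; r=np.linalg.norm(v-a[...,None]*k,axis=-1)
    s=(r<.016)&(a>.012)&(a<.12)&(d['z_map']>0); q=P[s]; aa=a[s]; h=np.percentile(aa,97); t=v[s][aa>h-.004]
    c=t.mean(0); print('pocket',n,'pts',s.sum(),'top height',h.round(4),'-> foot',(h-L[n]).round(4),'lateral',(c-k*(c@k)).round(4))
    return d
if __name__=='__main__': save(chk(int(sys.argv[1]))['pixels'],'chk'+sys.argv[1]); print(robot.read_state()['position'])
E
python3 chk.py 1
```

```text
t: 14.6
position: [0.5264, 0.0192, 0.1917]
tcp_rot: [-3.141, 0.525, -3.105]
ft_force: [-0.7, -0.9, -1.2]
grip_width: 0.0852
finger_force: 0.0
pocket 1 pts 805 top height 0.0353 -> foot -0.0287 lateral [-0.0034 -0.0003 -0.0019]
[0.52665879 0.01898105 0.19280143]
```

Foot is about 29 mm below the mouth, so the short plunger is home. Next is the middle one.

```bash
python3 -c "
from h import *
to([.5791,-.1411,.22],[180,0,182.2])"
```

```text
travel [-0.1079, -0.3237, 0.0005] turn [-0.0008, 0.1677, -0.0008]
```

```bash
python3 -m jog '{"travel":[[0,-0.05,-0.05],[-0.02,-0.12,-0.05],[-0.05,-0.2,-0.04],[-0.08,-0.28,-0.02],[-0.1,-0.32,0],[-0.108,-0.324,0],[-0.108,-0.324,0],[-0.108,-0.324,0],[-0.108,-0.324,0],[-0.108,-0.324,0]],"turn":[[0,0.02,0],[0,0.06,0],[0,0.1,0],[0,0.14,0],[0,0.1677,0],[0,0.1677,0],[0,0.1677,0],[0,0.1677,0],[0,0.1677,0],[0,0.1677,0]],"hand":[-1,-1,-1,-1,-1,-1,-1,-1,-1,-1]}'; python3 - <<'E'
from h import *
d=cam('wrist'); s=robot.read_state(); print(s['qpos'].round(2),s['position'])
P=cloud(d); Z=P[...,2]
for n,x,y,zt in [('middle',.581,-.1415,.083),('tall',.509,-.304,.099)]:
    m=(np.hypot(P[...,0]-x,P[...,1]-y)<.03)&(Z>.06)&(Z<.12)
    q=P[m]; 
    if len(q)<20: print(n,len(q)); continue
    z=np.percentile(q[:,2],97); t=q[q[:,2]>z-.003]; r=cv2.minEnclosingCircle(t[:,:2].astype(np.float32)*1000); print(n,len(t),z.round(4),np.round(r[0],1),round(r[1],1))
to([.5791,-.1411,.054],[180,0,182.2])
E
```

```text
t: 15.7
position: [0.5787, -0.1412, 0.2173]
tcp_rot: [-3.14, -0.003, -3.105]
ft_force: [-0.3, 0.4, -0.1]
grip_width: 0.0855
finger_force: 0.0
[ 0.8   0.64 -1.06  1.59  0.58  1.26  1.25] [ 0.57877351 -0.14137501  0.21747737]
middle 487 0.0835 [ 579.8 -141. ] 11.0
tall 713 0.0997 [ 507.3 -303.1] 11.4
travel [-0.0017, 0.0012, 0.3269] turn [-0.0006, -0.001, -0.0007]
```

```bash
python3 -m jog '{"travel":[[-0.002,0.001,0.08],[-0.002,0.001,0.16],[-0.002,0.001,0.24],[-0.002,0.001,0.3],[-0.002,0.001,0.328],[-0.002,0.001,0.328],[-0.002,0.001,0.328],[-0.002,0.001,0.328],[-0.002,0.001,0.328],[-0.002,0.001,0.328]],"turn":[[0,0,0],[0,0,0],[0,0,0],[0,0,0],[0,0,0],[0,0,0],[0,0,0],[0,0,0],[0,0,0],[0,0,0]],"hand":[-1,-1,-1,-1,-1,-1,1,1,1,1]}' 60;  python3 -m jog '{"travel":[[0,0,0],[0,0,0],[0,0,0],[0,0,0],[0,0,-0.05],[0,0,-0.15],[0,0,-0.25],[0,0,-0.32],[0,0,-0.35],[0,0,-0.35]],"turn":[[0,0,0],[0,0,0],[0,0,0],[0,0,0],[0,0,0],[0,0,0],[0,0,0],[0,0,0],[0,0,0],[0,0,0]],"hand":[1,1,1,1,1,1,1,1,1,1]}'; python3 -c "
from h import *
from chk import M,k
s=robot.read_state();print(s['qpos'].round(2),s['grip_width'])
to([.5,.0,.25],[180,15,182.2]);to(np.array(M[2])+k*.14,[180,29.93,182.2])"
```

```text
t: 16.75
position: [0.5803, -0.1412, 0.054]
tcp_rot: [-3.141, -0.002, -3.106]
ft_force: [0.0, -0.2, -0.3]
grip_width: 0.0283
finger_force: 0.0
t: 17.75
position: [0.5812, -0.141, 0.2296]
tcp_rot: [-3.141, -0.001, -3.107]
ft_force: [-0.4, -0.1, -1.7]
grip_width: 0.0203
finger_force: 58.8
[ 0.8   0.64 -1.06  1.57  0.57  1.28  1.26] 0.020288321486077062
travel [0.1524, 0.2875, -0.0409] turn [-0.0005, -0.0836, -0.001]
travel [0.1125, 0.5616, 0.0527] turn [-0.0006, -0.1665, -0.0009]
```

```bash
python3 -m jog '{"travel":[[0.02,0.09,0],[0.04,0.19,0],[0.06,0.29,0],[0.08,0.39,0],[0.1,0.49,0.02],[0.112,0.56,0.04],[0.112,0.56,0.053],[0.112,0.56,0.053],[0.112,0.56,0.053],[0.112,0.56,0.053]],"turn":[[0,0,0],[0,-0.04,0],[0,-0.08,0],[0,-0.12,0],[0,-0.15,0],[0,-0.1665,0],[0,-0.1665,0],[0,-0.1665,0],[0,-0.1665,0],[0,-0.1665,0]],"hand":[1,1,1,1,1,1,1,1,1,1]}'; python3 -c "
from h import *
from chk import M,k
s=robot.read_state();print(s['qpos'].round(2),s['grip_width'])
to(np.array(M[2])+k*.14,[180,29.93,182.2]);to(np.array(M[2])+k*.028,[180,29.93,182.2])"
```

```text
t: 18.75
position: [0.5143, 0.1353, 0.2007]
tcp_rot: [-3.141, 0.517, -3.107]
ft_force: [0.8, 0.1, -1.5]
grip_width: 0.0201
finger_force: 59.0
[ 0.24  0.28 -0.85  2.24  1.13  0.5   0.1 ] 0.020071483071492483
travel [-0.0038, 0.0045, -0.0032] turn [-0.0009, -0.0018, -0.0011]
travel [-0.0051, 0.0052, 0.2208] turn [-0.0009, -0.0018, -0.0011]
```

```bash
python3 -c "
from h import *
from chk import M,k
for i in range(3): cam('wrist')
s=robot.read_state();print(s['position'])
to(np.array(M[2])+k*.14,[180,29.93,182.2]);to(np.array(M[2])+k*.0235,[180,29.93,182.2])"
```

```text
[0.51498013 0.13501684 0.20143903]
travel [-0.0019, 0.0052, -0.0026] turn [-0.0009, -0.0013, -0.0017]
travel [-0.0028, 0.0059, 0.2304] turn [-0.0009, -0.0013, -0.0017]
```

```bash
python3 -m jog '{"travel":[[-0.004,0.0055,0.04],[-0.004,0.0055,0.09],[-0.004,0.0055,0.13],[-0.004,0.0055,0.155],[-0.004,0.0055,0.17],[-0.004,0.0055,0.185],[-0.004,0.0055,0.2],[-0.004,0.0055,0.215],[-0.004,0.0055,0.228],[-0.004,0.0055,0.228]],"turn":[[0,-0.001,-0.001],[0,-0.001,-0.001],[0,-0.001,-0.001],[0,-0.001,-0.001],[0,-0.001,-0.001],[0,-0.001,-0.001],[0,-0.001,-0.001],[0,-0.001,-0.001],[0,-0.001,-0.001],[0,-0.001,-0.001]],"hand":[1,1,1,1,1,1,1,1,1,1]}'; python3 - <<'E'
from h import *
from chk import M,k
s=robot.read_state(); print(s['qpos'].round(2),s['ft_force'],s['wrist_torque'])
v=s['position']-M[2]; print(v@k, v-k*(v@k))
E
```

```text
t: 19.9
position: [0.5729, 0.1408, 0.1029]
tcp_rot: [-3.14, 0.521, -3.104]
ft_force: [-0.1, -0.3, -0.5]
grip_width: 0.0204
finger_force: 59.1
[ 0.1   0.54 -0.71  2.25  1.67  0.54 -0.38] [-0.12922389 -0.28332478 -0.49213346] [-0.03534996  0.74971383  0.06489894]
0.02433307681939922 [0.0001746  0.00095022 0.0001215 ]
```

```bash
python3 -m jog '{"travel":[[0,0,0.002],[0,0,0.002],[0,0,0.002],[0,0,0.002],[0,0,0.002],[0,0,-0.04],[0,0,-0.12],[0,0,-0.2],[0,0,-0.24],[0,0,-0.24]],"turn":[[0,0,0],[0,0,0],[0,0,0],[0,0,0],[0,0,0],[0,0,0],[0,0,0],[0,0,0],[0,0,0],[0,0,0]],"hand":[1,-1,-1,-1,-1,-1,-1,-1,-1,-1]}'; python3 chk.py 2; python3 -c "
from h import *
to([.5,-.1,.24],[180,0,182.2]);to([.507,-.3032,.24],[180,0,182.2])"
```

```text
t: 20.9
position: [0.5127, 0.1402, 0.2107]
tcp_rot: [-3.14, 0.527, -3.102]
ft_force: [0.6, -0.4, -0.4]
grip_width: 0.086
finger_force: 0.0
pocket 2 pts 914 top height 0.0507 -> foot -0.0293 lateral [-0.0027  0.0003 -0.0015]
[0.51310191 0.13900294 0.20816354]
travel [0.0068, -0.4768, -0.0763] turn [-0.0007, 0.1668, -0.0002]
travel [0.0082, -0.8835, -0.0762] turn [-0.0007, 0.1668, -0.0002]
```

The middle plunger is home. Next is the tall one.

```bash
python3 -m jog '{"travel":[[0.008,-0.1,-0.076],[0.008,-0.2,-0.076],[0.008,-0.3,-0.076],[0.008,-0.4,-0.076],[0.008,-0.5,-0.076],[0.008,-0.6,-0.076],[0.008,-0.7,-0.076],[0.008,-0.8,-0.076],[0.008,-0.88,-0.076],[0.008,-0.883,-0.076]],"turn":[[0,0.02,0],[0,0.06,0],[0,0.1,0],[0,0.14,0],[0,0.1668,0],[0,0.1668,0],[0,0.1668,0],[0,0.1668,0],[0,0.1668,0],[0,0.1668,0]],"hand":[-1,-1,-1,-1,-1,-1,-1,-1,-1,-1]}'; python3 - <<'E'
from h import *
for i in range(4): d=cam('wrist')
s=robot.read_state(); print(s['qpos'].round(2),s['position'])
P=cloud(d); Z=P[...,2]
m=(np.hypot(P[...,0]-.507,P[...,1]+.3035)<.03)&(Z>.06)&(Z<.12)
q=P[m]; z=np.percentile(q[:,2],97); t=q[q[:,2]>z-.003]; r=cv2.minEnclosingCircle(t[:,:2].astype(np.float32)*1000); print(len(t),z.round(4),np.round(r[0],1),round(r[1],1))
to([r[0][0]/1000,r[0][1]/1000,.063],[180,0,182.2])
E
```

```text
t: 22.0
position: [0.5061, -0.2876, 0.237]
tcp_rot: [-3.14, -0.004, -3.105]
ft_force: [0.8, -0.2, 0.8]
grip_width: 0.0852
finger_force: 0.0
[ 1.04  0.56 -0.95  1.6   0.48  1.23  1.61] [ 0.5059462  -0.28635094  0.23667396]
483 0.0995 [ 506.7 -303.3] 10.9
travel [-0.002, -0.0341, 0.3473] turn [0.0, -0.0015, -0.0014]
```

```bash
python3 -m jog '{"travel":[[-0.002,-0.034,0.04],[-0.002,-0.034,0.1],[-0.002,-0.034,0.2],[-0.002,-0.034,0.28],[-0.002,-0.034,0.33],[-0.002,-0.034,0.347],[-0.002,-0.034,0.347],[-0.002,-0.034,0.347],[-0.002,-0.034,0.347],[-0.002,-0.034,0.347]],"turn":[[0,-0.0015,-0.001],[0,-0.0015,-0.001],[0,-0.0015,-0.001],[0,-0.0015,-0.001],[0,-0.0015,-0.001],[0,-0.0015,-0.001],[0,-0.0015,-0.001],[0,-0.0015,-0.001],[0,-0.0015,-0.001],[0,-0.0015,-0.001]],"hand":[-1,-1,-1,-1,-1,-1,-1,1,1,1]}' 60; python3 -m jog '{"travel":[[0,0,0],[0,0,0],[0,0,0],[0,0,0],[0,0,0],[0,0,-0.05],[0,0,-0.15],[0,0,-0.25],[0,0,-0.35],[0,0,-0.38]],"turn":[[0,0,0],[0,0,0],[0,0,0],[0,0,0],[0,0,0],[0,0,0],[0,0,0],[0,0,0],[0,0,0],[0,0,0]],"hand":[1,1,1,1,1,1,1,1,1,1]}'; python3 -c "
from h import *
from chk import M,k
for i in range(4): cam('wrist')
s=robot.read_state();print(s['qpos'].round(2),s['grip_width'],s['position'])
to(np.array(M[3])+k*.155,[180,29.93,182.2])"
```

```text
t: 23.2
position: [0.5088, -0.3019, 0.0671]
tcp_rot: [-3.139, 0.005, -3.1]
ft_force: [-0.4, -0.0, 0.2]
grip_width: 0.0441
finger_force: 0.0
t: 24.2
position: [0.5093, -0.301, 0.261]
tcp_rot: [-3.137, 0.009, -3.1]
ft_force: [0.7, 1.0, -1.9]
grip_width: 0.0204
finger_force: 59.2
[ 1.06  0.56 -0.95  1.56  0.47  1.27  1.65] 0.020103010055052228 [ 0.5066226  -0.30154388  0.25449803]
travel [-0.0375, 0.7575, 0.076] turn [-0.0002, -0.1658, 0.0009]
```

```bash
python3 -m jog '{"travel":[[0,0.08,0],[0,0.17,0],[0,0.27,0],[0,0.36,0],[-0.01,0.45,0],[-0.02,0.54,0.02],[-0.03,0.62,0.04],[-0.037,0.7,0.06],[-0.037,0.757,0.076],[-0.037,0.757,0.076]],"turn":[[0,0,0],[0,0,0],[0,-0.03,0],[0,-0.06,0],[0,-0.09,0],[0,-0.12,0],[0,-0.15,0],[0,-0.166,0],[0,-0.166,0],[0,-0.166,0]],"hand":[1,1,1,1,1,1,1,1,1,1]}'; python3 - <<'E'
from h import *
from chk import M,k
for i in range(4): d=cam('wrist')
s=robot.read_state();print(s['qpos'].round(2),s['grip_width'],s['position'])
A=R.from_euler('xyz',s['tcp_rot'])
Q=A.inv().apply((cloud(d)-s['position']).reshape(-1,3)); 
m=(abs(Q[:,1])<.009)&(abs(Q[:,0])<.02)&(Q[:,2]>-.06)&(Q[:,2]<.1)&(d['z_map'].ravel()>0); q=Q[m]
for a in np.arange(-.05,.09,.01):
    t=q[(q[:,2]>a)&(q[:,2]<a+.01)]
    if len(t): print(a.round(3),len(t),np.percentile(t[:,0],[2,98]).round(4))
print('zmin/max',q[:,2].min(),q[:,2].max())
to(np.array(M[3])+k*.155,[180,29.93,182.2])
save(d['pixels'],'w5')
E
```

```text
t: 25.4
position: [0.508, 0.0802, 0.2146]
tcp_rot: [-3.141, 0.521, -3.095]
ft_force: [0.4, 0.0, -1.5]
grip_width: 0.0206
finger_force: 59.2
[ 0.34  0.19 -0.74  2.27  0.92  0.36  0.45] 0.020270188755191865 [0.50919838 0.07720172 0.21551549]
-0.04 2063 [-0.007  0.012]
-0.03 654 [-0.0081  0.0131]
-0.02 495 [0.0064 0.0131]
-0.01 402 [0.0068 0.0132]
0.0 325 [0.0074 0.0132]
0.01 271 [0.0071 0.0133]
0.02 245 [0.0079 0.0138]
0.03 410 [0.0097 0.0172]
0.04 175 [0.0133 0.0174]
0.05 135 [0.0141 0.0175]
0.06 1 [0.0165 0.0165]
zmin/max -0.03795992068439428 0.06042133255192214
travel [-0.0018, 0.0008, -0.0002] turn [0.0001, -0.0005, 0.0014]
```

View pics/w5.png

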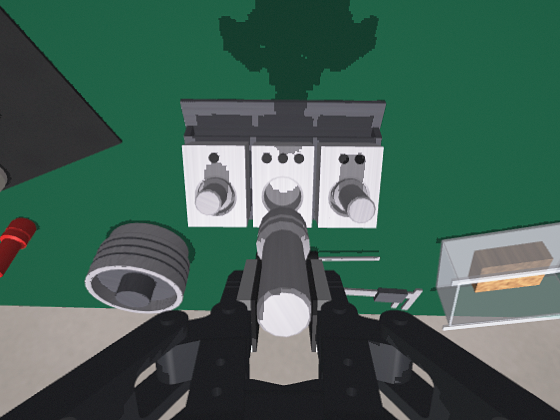

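The view shows both loaded plungers, at (210,195) and (355,200), and the tall one lined up with pocket 3 at (282,190). Its axis sits 2.2 mm along tool +x, so I compensate and insert.

```bash
python3 -m jog '{"travel":[[-0.006,0.001,0.04],[-0.006,0.001,0.09],[-0.006,0.001,0.14],[-0.006,0.001,0.17],[-0.006,0.001,0.185],[-0.006,0.001,0.2],[-0.006,0.001,0.215],[-0.006,0.001,0.23],[-0.006,0.001,0.242],[-0.006,0.001,0.242]],"turn":[[0,0,0],[0,0,0],[0,0,0],[0,0,0],[0,0,0],[0,0,0],[0,0,0],[0,0,0],[0,0,0],[0,0,0]],"hand":[1,1,1,1,1,1,1,1,1,1]}'; python3 - <<'E'
from h import *
from chk import M,k
s=robot.read_state(); print(s['qpos'].round(2),s['ft_force'],s['wrist_torque'])
v=s['position']-M[3]; print(v@k, v-k*(v@k))
E
```

```text
t: 26.6
position: [0.5733, 0.0784, 0.1126]
tcp_rot: [-3.14, 0.522, -3.103]
ft_force: [-0.8, 0.2, -2.0]
grip_width: 0.0204
finger_force: 60.6
[ 0.13  0.46 -0.52  2.28  1.76  0.35 -0.36] [-0.84340855  0.19461604 -2.04300447] [0.13400149 0.84310972 0.05864493]
0.03371515823481714 [ 0.0029428  -0.00155892  0.00165875]
```

```bash
python3 -m jog '{"travel":[[0,0,0],[0,0,0],[0,0,0],[0,0,0],[0,0,0],[0,0,-0.04],[0,0,-0.12],[0,0,-0.2],[0,0,-0.25],[0,0,-0.25]],"turn":[[0,0,0],[0,0,0],[0,0,0],[0,0,0],[0,0,0],[0,0,0],[0,0,0],[0,0,0],[0,0,0],[0,0,0]],"hand":[-0.05,-0.05,-0.05,-0.05,-0.05,-0.05,-0.05,-0.05,-0.05,-0.05]}'; python3 - <<'E'
from h import *
from chk import chk
for n in (1,2,3): d=chk(n)
t=cam('top'); P=cloud(t); Z=P[...,2]
for n,x,y,lo in [('mandrel',.5556,-.224,.14),('jar',.6405,-.258,.065)]:
    m=(np.hypot(P[...,0]-x,P[...,1]-y)<.04)&(Z>lo)&(Z<.17); print(n,P[m].mean(0).round(4))
m=(np.hypot(P[...,0]-.382,P[...,1]-.329)<.035)&(Z>.065)&(Z<.09); q=P[m]; w,v=np.linalg.eigh(np.cov(q[:,:2].T)); print('knob',np.degrees(np.arctan2(v[1,1],v[0,1])))
s=robot.read_state(); print(s['position'],s['ft_force'])
E
```

```text
t: 27.6
position: [0.5103, 0.0785, 0.2237]
tcp_rot: [-3.139, 0.526, -3.098]
ft_force: [-0.1, -1.7, 0.1]
grip_width: 0.045
finger_force: 0.0
pocket 1 pts 679 top height 0.0351 -> foot -0.0289 lateral [-0.0033  0.     -0.0019]
pocket 2 pts 905 top height 0.0507 -> foot -0.0293 lateral [-0.0025 -0.0002 -0.0015]
pocket 3 pts 549 top height 0.0679 -> foot -0.0281 lateral [-0.0073 -0.001  -0.0042]
mandrel [ 0.5553 -0.2237  0.1529]
jar [ 0.6401 -0.2576  0.0729]
knob 161.5630567177553
[0.51109983 0.07768019 0.22116279] [ 0.07966592 -0.19391529  0.36596708]
```

All three plungers are seated, the knob is at its stop, the bystanders haven't moved, and the robot is clear.

```bash
python3 -c "
from cell import robot
print(robot.close_job())"
```

```text
the job is handed in; nothing more can be done
None
```

I handed in the job at about 28 s; no verdict came back. The knob is at its zero stop, and the short, middle and tall plungers are seated about 28–29 mm deep in pockets 1, 2 and 3. The mandrel and jar measured unmoved; I did not re-measure the drum and screwdriver at the end.

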